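Shut the tagged valve in the drinks counter's water box

TASK

The line with the tagged valve has to be shut off at the steel water box on the drinks counter. Push the box's sliding cover by its upturned lip all the way aside to its stop, then push the lever that carries the round tag a quarter turn clockwise until it stands fully shut, square across its pipe. Only push, with the closed fingertips or the outside of the fingers: take neither the lip nor a lever between the fingers, leave the other lever open, and leave the glasses, dishes, jar, bottle and carafe where they stand.

Things in the scene. Friction and masses are not known exactly. Their poses are not given: they have to be found in the camera images.
- water_box: Low steel box fixed to the counter, 200 mm (x) by 500 mm (y), rim 100 mm high, thin guide rails on the long sides up to 112 mm. Origin: centre of underside; z up. Half at -y: open shaft (inside y -246 to 0, x -96 to 96 mm) with two ball valves under the cover. Half at +y: fixed deck on which the cover parks. Pipes and a gauge (98 mm high) stand behind it to x = +170 mm.
- cover (a joint): Sliding cover, an aluminium sheet captive in the guide rails (cannot be lifted): 0 = over the valves, 0.25 m = at its stop, valves uncovered. Moves along the box's +y, takes about 4 N plus 6 N per m/s, stays where it is left, may start up to 0.03 m ajar. Its upper face is 105 mm above the counter.
- cover_lip (a point): Middle of the outer (-y) face of the cover's upturned lip, 113 mm above the counter, at box x = 0, y = -0.25 m + joint value. The lip runs across the cover's trailing (-y) edge, 160 mm long along the box's x, up to 8 mm thick, its round top edge 127 mm above the counter. Axes as the box's: push along +y.
- handle_tagged (a joint): Lever of the valve with the round brass tag (flat disc 40 mm across over the lever's pivot): 0 = open, lever along its pipe, pointing to the box's -x; 1.571 rad = shut at its stop, lever across the pipe, pointing to the box's +y. Grows clockwise seen from above. Starts at 0 to 0.3. Stiff: 0.3 N m (about 7 N at mid-lever); stays where it is left.
- axis_tagged (a point): On the tagged lever's vertical pivot, 86 mm above the counter; axes as the box's, does not turn. At box x = 30 mm, y = -182 or -82 mm (the valves swap places). The lever runs from here 65 mm out, 14 mm wide, 80 to 92 mm above the counter (tag and nut to 98 mm), below the box rim. Under it stand a 16 mm stem and the plated valve body and pipes, up to 57 mm above the counter.
- lever_tagged (a point): Point on the tagged lever's centre line, 42.5 mm out from its pivot, mid-height; turns with the lever, whose free end is towards this frame's -x.
- handle_plain (a joint): Lever of the other valve, same lever and same sense but without a tag. Starts open, between 0 and 0.05; to be left so.
- axis_plain (a point): Same as axis_tagged, for the untagged valve, 100 mm beside it along the box's y.
- lever_plain (a point): Same as lever_tagged, on the untagged lever.
- tumbler_a: Loose glass tumbler, 68 mm across, 85 mm high, in front of the box (robot side); origin: underside centre.
- tumbler_b: Another such loose tumbler, in front of the box; origin: underside centre.
- jam_jar: Loose closed jam jar, 64 mm across, 85 mm high, in front of the box; origin: underside centre.
- dish_stack: Loose stack of small glass dishes, 64 mm across, 50 mm high, beside the box's -y end; origin: underside centre.
- water_bottle: Loose water bottle, 68 mm across, 240 mm high, beside the box's +y end; origin: underside centre.
- carafe: Loose glass carafe, 100 mm across, 215 mm high, on the left of the counter; origin: underside centre.
Mind the look-alikes: they are no part of the job. Leave any green or pink look-alike of the carafe alone.

How it is judged (in metres and radians):
On the way, in this order (a step that is already met when the one before it is completed fails the run):
1. the cover is slid aside to within 15 mm of its stop (value of joint cover above 0.235 m), for 0.2 s.
2. the tagged lever is pushed shut, within 0.12 rad of its stop (value of joint handle_tagged above 1.45 rad), for 0.2 s.
At the end, for the whole second after the job is handed in: The cover rests within 20 mm of its stop, the tagged lever rests within 0.12 rad of fully shut, the untagged lever is still open (under 0.2 rad), and every glass, jar, bottle, dish stack and carafe stands upright within 30 mm of where it was (value of joint cover above 0.23 m and value of joint handle_tagged above 1.45 rad and value of joint handle_plain below 0.2 rad and velocity of joint handle_tagged between -0.05 and 0.05 rad/s and velocity of joint cover between -0.01 and 0.01 m/s and distance of each of tumbler_a, tumbler_b, jam_jar, dish_stack, water_bottle, carafe from where it was at the start of the episode below 0.03 m and angle between each of tumbler_a, tumbler_b, jam_jar, dish_stack, water_bottle, carafe's own z axis and vertical below 0.2 rad); the robot touches nothing.
It fails at once if the untagged lever is moved (beyond 0.25 rad) (value of joint handle_plain above 0.25 rad).
It fails at once if a glass, jar, bottle, dish stack or carafe is lifted, carried, shoved 30 mm or more, or tipped (distance of any of tumbler_a, tumbler_b, jam_jar, dish_stack, water_bottle, carafe from where it was at the start of the episode above 0.03 m or angle between any of tumbler_a, tumbler_b, jam_jar, dish_stack, water_bottle, carafe's own z axis and vertical above 0.3 rad).
It fails at once if the cover's lip is taken between the fingers (x of the grasp point in the frame of cover_lip between -0.085 and 0.085 m and y of the grasp point in the frame of cover_lip between -0.002 and 0.01 m and z of the grasp point in the frame of cover_lip between -0.012 and 0.014 m).
It fails at once if a lever is taken between the fingers ((x of the grasp point in the frame of lever_tagged between -0.025 and 0.025 m and y of the grasp point in the frame of lever_tagged between -0.006 and 0.006 m and z of the grasp point in the frame of lever_tagged between -0.012 and 0.012 m) or (x of the grasp point in the frame of lever_plain between -0.025 and 0.025 m and y of the grasp point in the frame of lever_plain between -0.006 and 0.006 m and z of the grasp point in the frame of lever_plain between -0.012 and 0.012 m)).
It also fails if it takes over 48 s, if anything falls off the work surface, if the arm or the gripper's body presses on something with over 40 N, if the wrist force passes 120 N, or if a joint passes its speed limit or range.

ROBOT

A 6-joint arm with a two-finger parallel gripper is mounted at the origin on the work surface. World frame = base frame: x ahead of the robot, y to its left, z up, the work surface at z = 0. Lengths are in mm, angles in rad, forces in N, time in s.
With the tool pointing down it reaches from about 350 to 975 mm from the base axis. Payload 7.1 kg.
Tool frame: the origin (TCP) lies on the front face of the gripper's body, between the roots of the fingers; the fingertips stand 80 mm ahead of it and the grasp point (between the pads) lies 61 mm ahead of it (env.tips_ahead is the distance from the TCP to the fingertips, in mm); z points along the fingers, y is the direction in which the jaws open and shut (so a half turn about z gives the same grasp; the last joint's range is limited). The gripper opens to 88 mm and grips with 3 to 60 N. Pads are 20 mm wide; open, the fingers measure 115 mm over their backs; the gripper's body (75 mm by 178 mm) begins 61 mm behind the grasp point.
Start: joints at [1.174, 0.423, 1.63, -0, 1.089, -0.019], TCP at [230.516, 580.92, 302.675] pointing down, gripper open.
Joint ranges: [-3, 3], [-0.9, 2.11], [0.09, 2.58], [-1.31, 4.45], [0.11, 2.69], [-2.54, 2.54]. Speed limits (rad/s): [2.39, 2.39, 3.01, 3.14, 3.14, 3.14].

INTERFACE

Orientations are given as a unit quaternion [x, y, z, w].
In Python, from station import env, set_gripper, viewer, workorder gives the robot as it stands. Calls block until the motion is done:
- env.reach(position, orientation): joint-space move of the TCP to a pose.
- env.move_l(position, rot=None, rate=150, f_stop=None): straight line of the TCP; rot=None keeps the orientation; rate is the mean speed in mm/s. With f_stop (N) it stops when the force on the tool has changed by that much, and returns True; else False.
- env.move_joints(angles): joint-space move.
- set_gripper(opening): finger opening in mm; the grip force is fixed at half the most; returns when the fingers have stopped.
- env.hold(seconds).
- env.ik(position, orientation): joint angles nearest the present ones, or None.
- env.read_state(): the state.
- viewer.camera(name): name is "side" or "top" or "wrist"; returns the picture (420x560x3 uint8, blue, green, red); there is no depth.
- viewer.camera_params(name): a dict with "fx", "fy", "cx", "cy" (pixels), "pose" (4x4, takes a point from camera to world coordinates); the wrist camera has in their place "tool_from_camera" (4x4, takes a point from camera to tool coordinates, whose origin is the TCP and whose axes are the flange's). Camera axes: x right, y up, looking along -z (the intrinsics and any distortion apply to the point x, -y, -z); pixel columns grow to the right and rows downward; lengths in mm; the calibration is good to about 2 mm. A picture is of the moment at which its call begins: read the wrist's pose just before it. camera_params takes no time and is no camera call.
A pose or a line that the arm cannot do raises env.IKError and nothing moves.
- workorder.sign_off(): hands the job in, once; it reports no verdict.
The state is a dict: "time_s": time; "qpos": joint angles; "dq": joint speeds; "tau": joint torques, N m; "tool_pos": TCP position; "orientation": TCP orientation; "force": force on the tool from outside, world axes, zero at the start; "wrist_torque": the same for the moment, N m; "width": finger opening in mm.
Only numpy, scipy, OpenCV 4.12 (cv2) and the standard library are available. Lean on these libraries where they do the work, as an engineer would, in place of code of your own. Each camera call takes 0.05 s, during which the arm holds its last target.

## Working session

There is one attempt and no reset: what is moved stays moved. The work goes in short steps, each a Python script; the robot and the scene stay as the last script left them, time stands still between calls to the robot, and variables do not carry over. Pictures are saved under pics/ and viewed, and the job is handed in when it is done.

```bash
ls; mkdir -p pics; python3 - <<'E'
from station import env, set_gripper, viewer, workorder
import cv2
s=env.read_state();print(s)
for n in ("side","top","wrist"):
    p=viewer.camera_params(n);print(n,p)
    cv2.imwrite(f"pics/{n}0.png",viewer.camera(n))
print(env.tips_ahead)
E
```

```text
pics
{'time_s': 0.0, 'qpos': array([ 1.17398501e+00,  4.23807139e-01,  1.63070057e+00, -3.75728877e-05,
        1.08859343e+00, -1.90408636e-02]), 'dq': array([ 1.95526833e-04,  8.84905684e-04, -8.69572294e-04,  1.16675589e-03,
        8.99879937e-04,  2.22146164e-05]), 'tau': array([ 1.45065192e-04, -5.44603801e+01, -2.73660725e+01,  6.42822054e-02,
        2.27578398e-02, -1.28432598e-04]), 'tool_pos': array([230.36736424, 580.52181827, 301.91849502]), 'orientation': array([ 1.87755445e-01,  9.82215518e-01, -7.41435112e-04, -1.39420476e-04]), 'force': array([0.84761808, 0.48222533, 0.74472384]), 'wrist_torque': array([-0.02044813,  0.0365936 , -0.05502687]), 'width': 87.64708967663181}
side {'fx': 383.0970060280169, 'fy': 383.0970060280169, 'cx': 276.3560101701234, 'cy': 205.20391815996615, 'pose': array([[ 9.88076170e-01,  9.74703502e-02, -1.19184785e-01,
         3.68793894e+02],
       [-1.53678420e-01,  5.77070277e-01, -8.02105254e-01,
        -8.01489941e+02],
       [-9.40348306e-03,  8.10857217e-01,  5.85168479e-01,
         7.64578425e+02],
       [ 0.00000000e+00,  0.00000
[... 282 characters left out ...]
75499e-02, -4.90667231e-03,
         1.20006588e+02],
       [-6.59060197e-04,  2.08781079e-01,  9.77962181e-01,
         1.33941962e+03],
       [ 0.00000000e+00,  0.00000000e+00,  0.00000000e+00,
         1.00000000e+00]])}
wrist {'fx': 301.8084243476704, 'fy': 301.8084243476704, 'cx': 281.3918891997377, 'cy': 208.85254047175064, 'tool_from_camera': array([[ 1.07500687e-03,  9.55484215e-01,  2.95040267e-01,
         8.23649534e+01],
       [ 9.99999161e-01, -8.14045281e-04, -1.00731522e-03,
         1.91871470e-01],
       [-7.22297655e-04,  2.95041103e-01, -9.55484289e-01,
        -8.14666644e+01],
       [ 0.00000000e+00,  0.00000000e+00,  0.00000000e+00,
         1.00000000e+00]])}
80.0
```

View pics/top0.png

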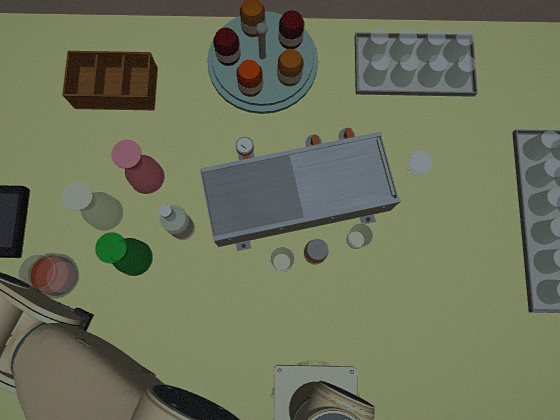

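View pics/side0.png

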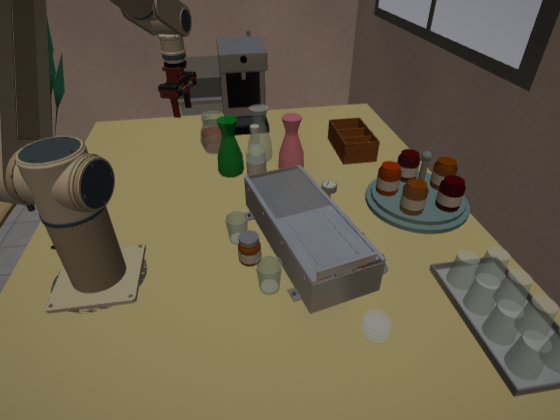

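View pics/wrist0.png

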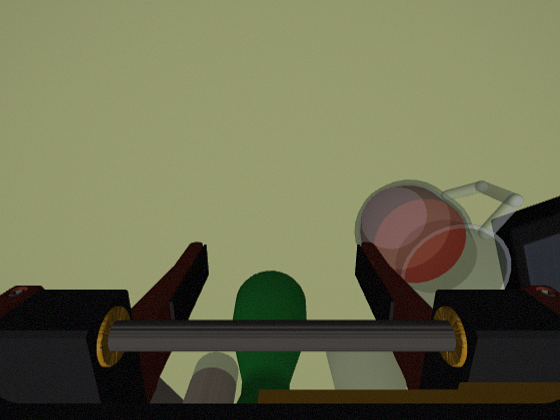

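The top view shows the box tilted slightly, from about (205,170)-(380,135) at the back to (217,243)-(398,203) at the front. The lip is at the right end near (388,168). The two tumblers and the jar stand in front at (282,258), (316,250) and (358,236), with the dishes at (420,162). I'll zoom in next to get the corners.

```bash
python3 - <<'E'
import cv2
a=cv2.imread("pics/top0.png")[120:270,190:440]
a=cv2.convertScaleAbs(a,alpha=1.3)
cv2.imwrite("pics/top0z.png",cv2.resize(a,None,fx=3.2,fy=3.2,interpolation=cv2.INTER_CUBIC))
a=cv2.imread("pics/side0.png")[150:350,210:410]
cv2.imwrite("pics/side0z.png",cv2.resize(a,None,fx=3,fy=3,interpolation=cv2.INTER_CUBIC))
E
```

```text
(no output)
```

View pics/top0z.png

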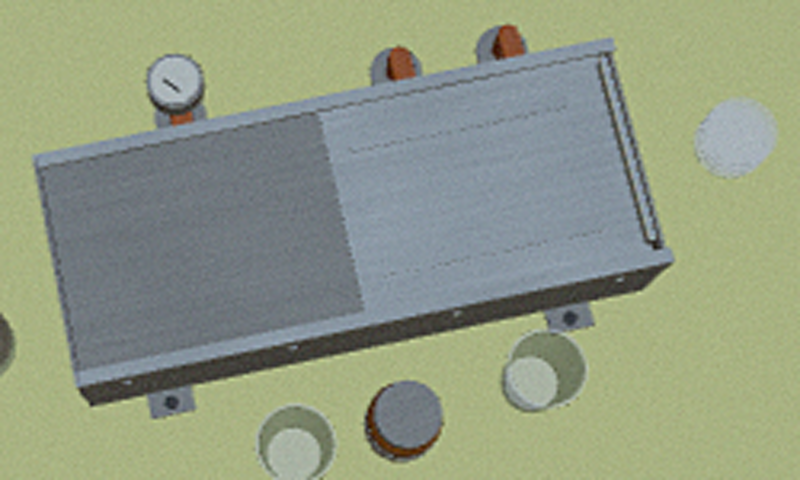

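View pics/side0z.png

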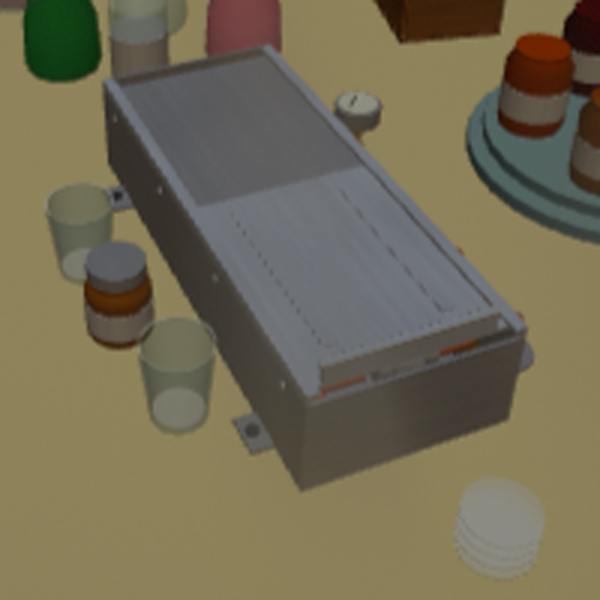

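The zoomed view gives the rail-top corners: (36,157), (611,40), (672,260) and (80,382). The lip is near x 605-655 and the cover is slightly ajar.

```bash
cat > h.py <<'E'
import numpy as np, cv2
from scipy.spatial.transform import Rotation as R
from station import env, set_gripper, viewer, workorder
def ray(name,uv,tool=None):
    p=viewer.camera_params(name)
    T=p["pose"] if name!="wrist" else tool@p["tool_from_camera"]
    u,v=np.asarray(uv,float)
    d=np.array([(u-p["cx"])/p["fx"],-(v-p["cy"])/p["fy"],-1.0])
    return T[:3,3],T[:3,:3]@d
def onz(name,uv,z,tool=None):
    o,d=ray(name,uv,tool); return o+d*(z-o[2])/d[2]
def proj(name,P,tool=None):
    p=viewer.camera_params(name)
    T=p["pose"] if name!="wrist" else tool@p["tool_from_camera"]
    c=T[:3,:3].T@(np.asarray(P,float)-T[:3,3]); return np.array([p["cx"]+p["fx"]*c[0]/-c[2],p["cy"]-p["fy"]*c[1]/-c[2]])
def tool():
    s=env.read_state();T=np.eye(4);T[:3,:3]=R.from_quat(s["orientation"]).as_matrix();T[:3,3]=s["tool_pos"];return T
E
python3 - <<'E'
from h import *
z=lambda u,v:(u/3.2+190-.35,v/3.2+120-.35)
px=[z(36,157),z(611,40),z(672,260),z(80,382)]
W=np.array([onz("top",p,112) for p in px]);print(W.round(1))
# box coords: left=+y, back(up)=+x
B=np.array([[100,250],[100,-250],[-100,-250],[-100,250]])
print([np.linalg.norm(W[i]-W[(i+1)%4]).round(1) for i in range(4)])
c=W[:,:2].mean(0);H=B.T@(W[:,:2]-c);U,S,V=np.linalg.svd(H);Rm=V.T@U.T
print(c,np.arctan2(Rm[1,0],Rm[0,0]),np.linalg.det(Rm));print((B@Rm.T+c-W[:,:2]).round(1))
fr=lambda p:(Rm.T@(np.asarray(p)[:2]-c)).round(1)
for n,p,h in (("lip bk",(607,54),127),("lip fr",(656,243),127),("lipinner",(601,66),105),("tumR",z(0,0),0)):
    print(n,fr(onz("top",z(*p),h)))
for n,p,h in (("tumR",(547,370),85),("jar",(404,415),85),("tumL",(296,444),85),("dish",(737,137),50)):
    w=onz("top",z(*p),h);print(n,w.round(1),fr(w))
for n,q in zip("abcd",B): 
    w=Rm@q+c; print(proj("side",[*w,112]))
# side: corner
E
```

```text
[[ 614.2  313.6  112. ]
 [ 727.4 -168.4  112. ]
 [ 536.5 -213.2  112. ]
 [ 425.4  268.5  112. ]]
[np.float64(495.1), np.float64(196.0), np.float64(494.4), np.float64(194.1)]
[575.89026591  50.12425749] 0.22924276239051403 0.9999999999999999
[[ 2.3  2.7]
 [ 2.7 -2.2]
 [-1.2 -2.8]
 [-3.7  2.4]]
lip bk [  81.5 -236. ]
lip fr [ -84.4 -233.7]
lipinner [  79.3 -235.2]
tumR [140.9 113.4]
tumR [ 447.5 -113.9   85. ] [-162.3 -130.5]
jar [407.6   4.3  85. ] [-174.3   -6.4]
tumL [381.9  92.7  85. ] [-179.2   85.5]
dish [ 664.1 -291.1   50. ] [   8.4 -352.3]
[299.51563861 164.18710616]
[385.88552881 258.64707055]
[311.84124634 282.18559897]
[243.70608756 176.1014045 ]
```

The fit is good: sides measure 495×195 against 500×200, and the side-view corners agree within 1.5 px. The cover is about 12 mm ajar. Next I'll check IK for the push poses, go up and over, and close the gripper.

```bash
cat >> h.py <<'E'
C=np.array([575.9,50.1]);TH=0.2292
RM=np.array([[np.cos(TH),-np.sin(TH)],[np.sin(TH),np.cos(TH)]])
def bw(x,y,z): return [*(RM@np.array([x,y])+C),z]
def wb(P): return RM.T@(np.asarray(P)[:2]-C)
def q_down(phi):  # tool x axis at box-frame heading phi, z down
    a=phi+TH; x=np.array([np.cos(a),np.sin(a),0]);z=np.array([0,0,-1.]);y=np.cross(z,x)
    return R.from_matrix(np.c_[x,y,z]).as_quat()
E
python3 - <<'E'
from h import *
for k in range(4):
    q=q_down(k*np.pi/2)
    print(k,[ (lambda j: None if j is None else np.round(j,2))(env.ik(bw(*p),q)) for p in ((0,-285,330),(0,-285,189),(0,-10,189),(-10,-210,162),(10,-40,162))])
E
```

```text
0 [array([-0.36,  0.48,  1.48, -0.  ,  1.19,  0.98]), array([-0.36,  0.63,  1.57, -0.  ,  0.94,  0.98]), array([ 0.05,  0.51,  1.8 , -0.  ,  0.83,  1.39]), array([-0.27,  0.61,  1.69, -0.  ,  0.84,  1.07]), array([ 0.  ,  0.57,  1.78, -0.  ,  0.79,  1.34])]
1 [array([-0.36,  0.48,  1.48, -0.  ,  1.19, -0.59]), array([-0.36,  0.63,  1.57, -0.  ,  0.94, -0.59]), array([ 0.05,  0.51,  1.8 , -0.  ,  0.83, -0.18]), array([-0.27,  0.61,  1.69, -0.  ,  0.84, -0.5 ]), array([ 0.  ,  0.57,  1.78, -0.  ,  0.79, -0.23])]
2 [array([-0.36,  0.48,  1.48, -0.  ,  1.19, -2.16]), array([-0.36,  0.63,  1.57, -0.  ,  0.94, -2.16]), array([ 0.05,  0.51,  1.8 , -0.  ,  0.83, -1.75]), array([-0.27,  0.61,  1.69, -0.  ,  0.84, -2.07]), array([ 0.  ,  0.57,  1.78, -0.  ,  0.79, -1.8 ])]
3 [None, None, None, None, None]
```

```bash
python3 - <<'E'
from h import *
q=q_down(np.pi/2)
p=env.read_state()["tool_pos"]
env.move_l([p[0],p[1],430],rate=250)
env.reach(bw(0,-285,400),q)
set_gripper(0)
env.move_l(bw(0,-285,225),rate=250)
s=env.read_state();print(s["time_s"],s["tool_pos"],wb(s["tool_pos"]),s["width"],s["force"])
for n in ("side","top","wrist"):
    im=viewer.camera(n);cv2.imwrite(f"pics/{n}1.png",im)
E
```

```text
6.175 [ 641.46907018 -227.74314292  226.33552822] [   0.72878819 -285.4743139 ] 0.46767347601136194 [-0.524685   -0.20328509  0.90261789]
```

View pics/wrist1.png

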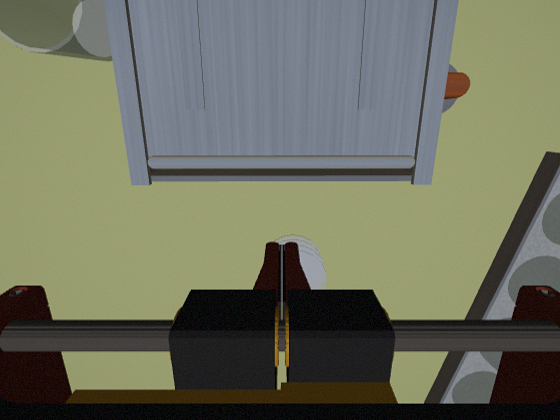

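View pics/side1.png

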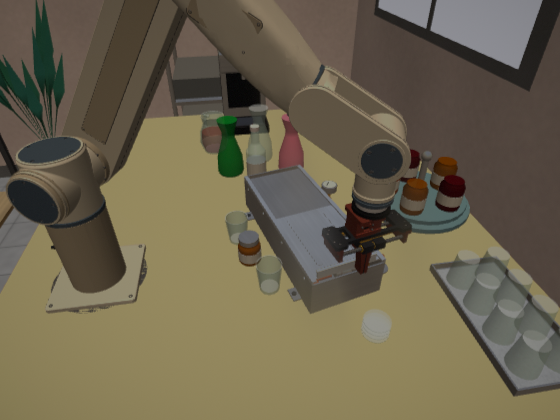

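In the wrist view the lip is centred at column 281, rows 155-168, straight ahead of the closed fingers. The box end edge is at row 184. I'll cross-check against the fit, then lower and push.

```bash
python3 - <<'E'
from h import *
T=tool()
for n,p,z in (("cornL",(132,185),112),("cornR",(433,184),112),("lipTop",(281,161),125)):
    print(n,wb(onz("wrist",p,z,T)).round(1))
q=q_down(np.pi/2)
env.move_l(bw(0,-285,190),rate=150)
hit=env.move_l(bw(0,-245,190),rate=60,f_stop=3)
s=env.read_state();print(hit,wb(s["tool_pos"]),s["tool_pos"][2],s["force"])
E
```

```text
cornL [ -98.7 -247.8]
cornR [ 101.5 -247. ]
lipTop [ 2.000e-01 -2.299e+02]
True [-1.66619984e-01 -2.44265499e+02] 189.84805033497466 [ 0.3647849  -0.63069273 -0.73644069]
```

```bash
python3 - <<'E'
from h import *
hit=env.move_l(bw(0,-40,190),rate=110,f_stop=30)
s=env.read_state();print(hit,wb(s["tool_pos"]),s["tool_pos"][2],s["force"])
if not hit:
    hit=env.move_l(bw(0,4,190),rate=40,f_stop=18)
    s=env.read_state();print(hit,wb(s["tool_pos"]),s["tool_pos"][2],s["force"])
env.hold(0.2)
print(s["time_s"])
cv2.imwrite("pics/top2.png",viewer.camera("top"));cv2.imwrite("pics/wrist2.png",viewer.camera("wrist"))
E
```

```text
False [  0.36015188 -39.97907731] 190.32892602208437 [-0.0562667   0.82272586  0.84268175]
True [ 0.25520971 -9.64545243] 190.21489616376746 [ 0.14351483 -3.76419823  2.63750466]
10.1667
```

Contact stopped the push at y = -9.6, which is where the stop was expected (-10). Next I'll back off, rise and look.

```bash
python3 - <<'E'
from h import *
env.move_l(bw(0,-35,190),rate=100)
env.move_l(bw(0,-260,300),rate=250)
T=tool();np.save("T3.npy",T);im=viewer.camera("wrist");cv2.imwrite("pics/wrist3.png",im)
a=viewer.camera("top")[120:270,190:440];a=cv2.convertScaleAbs(a,alpha=1.3)
cv2.imwrite("pics/top3z.png",cv2.resize(a,None,fx=3.2,fy=3.2,interpolation=cv2.INTER_CUBIC))
print(env.read_state()["time_s"])
E
```

```text
12.1083
```

View pics/wrist3.png

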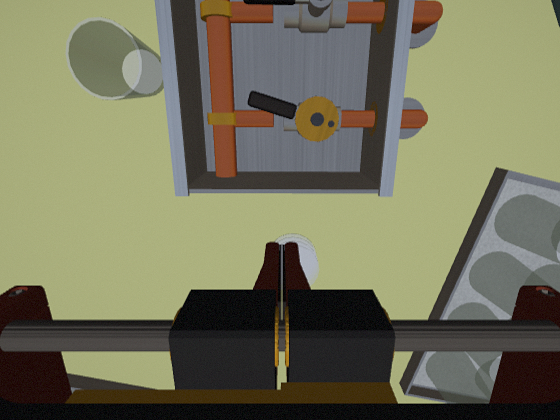

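View pics/top3z.png

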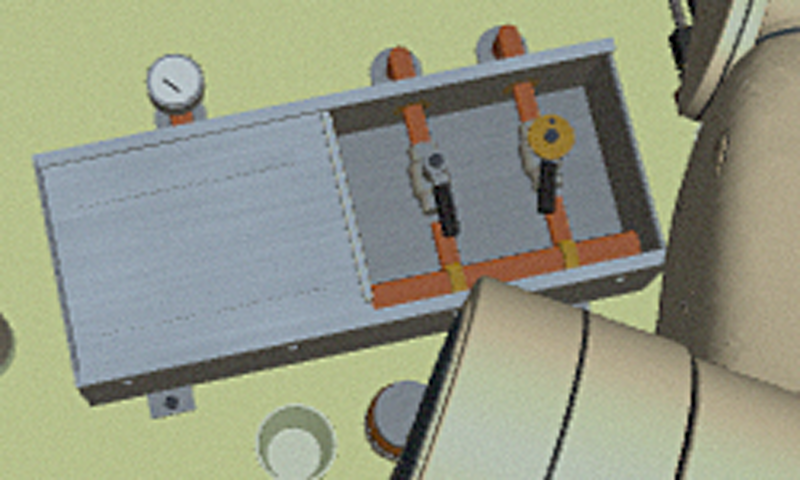

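The cover is fully open. The brass tag is on the valve nearer the -y end, at wrist px (317,119), with its lever's free end at (250,99). The plain lever is further in at about (270,2).

```bash
python3 - <<'E'
from h import *
T=np.load("T3.npy");im=cv2.imread("pics/wrist3.png")
hsv=cv2.cvtColor(im,cv2.COLOR_BGR2HSV)
m=cv2.inRange(hsv,(15,130,90),(30,255,255));m[:,:290]=0;m[150:]=0;m[:,350:]=0;m[:90]=0
M=cv2.moments(m,True);c=(M["m10"]/M["m00"],M["m01"]/M["m00"]);print(c,m.sum()/255,wb(onz("wrist",c,97,T)))
b=cv2.inRange(hsv,(0,0,0),(179,255,45));b[:]=b*1;mask=np.zeros_like(b);mask[85:120,240:300]=255;b&=mask
pts=cv2.findNonZero(b);r=cv2.minAreaRect(pts);print(r)
for p in cv2.boxPoints(r): print(p,wb(onz("wrist",p,92,T)).round(1))
a=wb(onz("wrist",(0,0),92,T));
v=wb(onz("wrist",r[0],90,T))-np.array([30,-182]);print("centre",v+[30,-182],"angle",np.arctan2(v[1],-v[0]))
E
```

```text
(316.1012084592145, 118.32703927492447) 1324.0 [  29.67106373 -178.96027446]
((271.59869384765625, 104.69157409667969), (48.954593658447266, 15.124493598937988), 17.744672775268555)
[245.98114 104.43396] [ -33.6 -167.2]
[250.5907   90.02902] [ -29.1 -155.1]
[297.21625 104.94919] [  12.7 -167.5]
[292.6067   119.354126] [   8.7 -180. ]
centre [ -10.51319364 -167.28601553] angle 0.3483766627498972
```

The tag lies at box (29.7, -179) against a nominal (30, -182), within the known ~2.5 mm wrist bias. The lever is at about 0.28 rad. I'll lower behind the lever (-y side) and push along the arc, turning the tool with it.

```bash
cat >> h.py <<'E'
def pose(th,gap=0,r=44,z=160,piv=(30,-181)):
    d=np.array([-np.cos(th),np.sin(th)]);p=np.array([np.sin(th),np.cos(th)])
    c=np.array(piv)+r*d-(17+gap)*p
    return bw(c[0],c[1],z),q_down(np.pi/2-th)
E
python3 - <<'E'
from h import *
P,q=pose(0,4)
env.move_l([P[0],P[1],250],rot=q,rate=200)
print("down hit",env.move_l(P,rate=100,f_stop=10))
for th in np.r_[0.15:1.36:0.15]:
    P,q=pose(th); hit=env.move_l(P,rot=q,rate=60,f_stop=40)
    s=env.read_state();f=s["force"];print(round(th,2),hit,(RM.T@f[:2]).round(1),f[2].round(1),wb(s["tool_pos"]).round(1),round(s["time_s"],2))
    if hit: break
T=tool();np.save("T4.npy",T);cv2.imwrite("pics/wrist4.png",viewer.camera("wrist"))
E
```

```text
down hit False
0.15 False [0.3 0.1] 1.5 [ -15.7 -191.3] 14.03
0.3 False [-0.2  0.1] -0.4 [ -16.8 -184.6] 14.33
0.45 False [-1.5 -2.7] 2.8 [ -16.9 -177.8] 14.63
0.6 False [-2.2 -3.3] 2.5 [ -15.9 -170.5] 14.93
0.75 False [-2.  -2.3] 2.1 [ -13.9 -163.6] 15.23
0.9 False [-2.1 -2. ] 1.8 [ -10.8 -157.1] 15.53
1.05 False [-2.1 -0.6] 2.0 [  -6.9 -151.2] 15.83
1.2 False [-3.6 -0.4] 1.3 [  -2.1 -145.9] 16.13
1.35 False [-4.2  1.1] 0.6 [   3.4 -141.4] 16.43
```

View pics/wrist4.png

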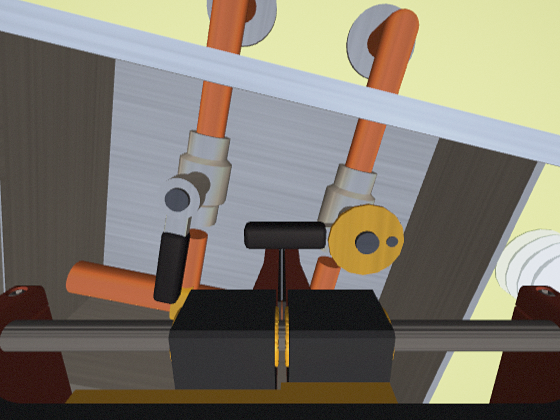

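The closed fingers at (282,250) push the tagged lever at (285,235) flat. It follows the tool, and the plain lever at (172,265) is untouched. I'll push on gently to the stop.

```bash
python3 - <<'E'
from h import *
for th in (1.45,1.52,1.57,1.61,1.65,1.69,1.73):
    P,q=pose(th); hit=env.move_l(P,rot=q,rate=40,f_stop=14)
    s=env.read_state();f=s["force"];print(round(th,2),hit,(RM.T@f[:2]).round(1),f[2].round(1),wb(s["tool_pos"]).round(1),round(s["time_s"],2))
    if hit or np.linalg.norm(f[:2])>20: break
env.hold(0.3)
T=tool();np.save("T5.npy",T);cv2.imwrite("pics/wrist5.png",viewer.camera("wrist"))
s=env.read_state();print(s["force"],wb(s["tool_pos"]))
E
```

```text
1.45 False [-5.1  2.3] 1.2 [   7.3 -139. ] 16.75
1.52 False [-4.8  3.7] 2.5 [  10.2 -137.4] 17.0
1.57 False [-4.7  2.5] 2.3 [  12.3 -136.5] 17.25
1.61 False [-8.5  2.8] 4.6 [  13.2 -135.9] 17.5
1.65 False [-14.    0.9] 7.7 [  13.5 -135.4] 17.75
1.69 False [-19.9  -0. ] 11.2 [  13.9 -134.9] 18.0
1.73 False [-25.4  -1. ] 16.0 [  14.2 -134.5] 18.25
[-23.78879363  -5.72751217  15.26490623] [  14.23516028 -134.45678693]
```

View pics/wrist5.png

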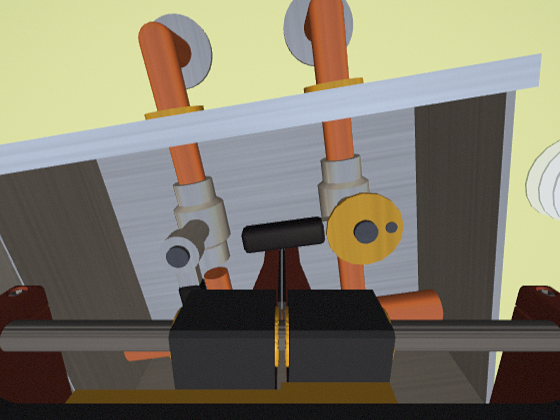

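Force climbed from 5 to 25 N while the tool stalled at x ≈ 13-14, so the lever is at its stop. Next I'll back off, rise and verify.

```bash
python3 - <<'E'
from h import *
P,q=pose(np.pi/2,12)
env.move_l(P,rot=q,rate=80)
env.move_l([P[0],P[1],290],rate=150)
env.move_l(bw(0,-270,320),rot=q_down(np.pi/2),rate=200)
T=tool();np.save("T6.npy",T);im=viewer.camera("wrist");cv2.imwrite("pics/wrist6.png",im)
a=viewer.camera("top");cv2.imwrite("pics/top6.png",a);a=a[120:270,190:440];a=cv2.convertScaleAbs(a,alpha=1.3)
cv2.imwrite("pics/top6z.png",cv2.resize(a,None,fx=3.2,fy=3.2,interpolation=cv2.INTER_CUBIC))
s=env.read_state();print(s["time_s"],s["force"])
E
```

```text
21.825 [0.11389495 0.12553822 0.07013957]
```

View pics/wrist6.png

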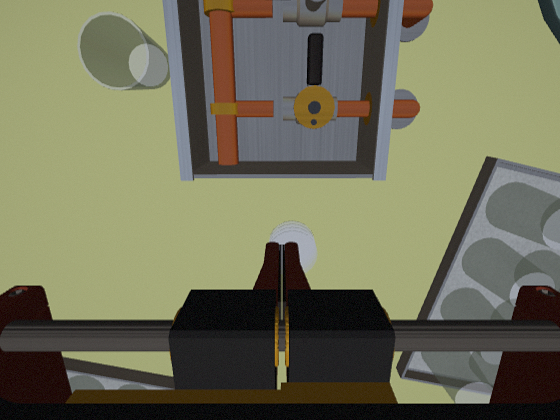

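View pics/top6z.png

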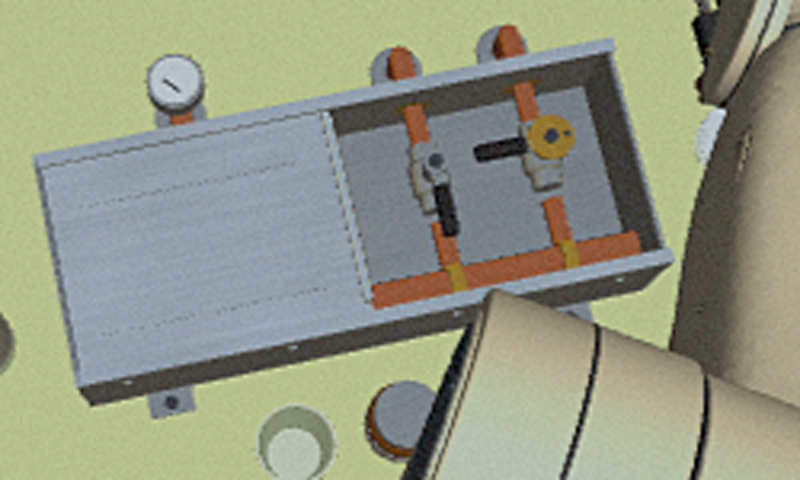

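The tagged lever is square across its pipe, the plain lever is still along its pipe, the cover is at its stop and the glasses have not moved. I'll measure once more, then sign off.

```bash
python3 - <<'E'
from h import *
T=np.load("T6.npy");im=cv2.imread("pics/wrist6.png")
hsv=cv2.cvtColor(im,cv2.COLOR_BGR2HSV)
b=cv2.inRange(hsv,(0,0,0),(179,255,50));k=np.zeros_like(b);k[30:88,300:330]=255;b&=k
pts=cv2.findNonZero(b)[:,0,:].astype(float)
W=np.array([wb(onz("wrist",p,91,T)) for p in pts]);
vx,vy,x0,y0=cv2.fitLine(W.astype(np.float32),cv2.DIST_L2,0,.01,.01).ravel()
print("angle",np.arctan2(abs(vy),-vx*np.sign(vy)),W.mean(0))
z=lambda u,v:(u/3.2+190-.35,v/3.2+120-.35)
for p in ((327,113),(370,300)): print("lip",wb(onz("top",z(*p),125)).round(1))
d0=cv2.imread("pics/top0.png")[225:280,265:335].astype(int);d1=cv2.imread("pics/top6.png")[225:280,265:335].astype(int)
print("diff left tumbler",abs(d0-d1)[:,:30].mean())
env.hold(0.3);s=env.read_state();print(s["time_s"],s["force"])
workorder.sign_off()
E
```

```text
angle 1.5787053 [  30.05238922 -137.10007572]
lip [80.2  3.8]
lip [-82.    4.2]
diff left tumbler 8.858989898989899
22.125 [-0.28735729 -0.46728147 -0.60991226]
the job is handed in; nothing more can be done
```

I pushed the cover by its lip to its stop, then pushed the tagged lever a quarter turn shut, and handed the job in at about 22 s of the 48 s allowed. The fingers stayed closed and only pushed. The hand-in reported no verdict.

**Last checks:**
- **Cover:** the lip measured at box y ≈ +4 mm in the top view (0 expected at the stop). The tool stopped on contact at y = -9.6 mm, where the stop should be.
- **Tagged lever:** its camera angle was 1.579 rad, against 1.571 for fully shut. Force also rose from about 5 to 25 N at its stop.
- **Untagged lever:** it still lies along its pipe in the last pictures; I judged this by eye and did not measure its angle.
- **Loose items:** the tumblers and jar looked unmoved where they showed. The arm partly hid the jar, right-hand tumbler and dishes in the last top view. I did not check the bottle and carafe again, but the tool never went near them after the start.
- **Robot:** it ended clear of everything, with under 1 N on the tool.

**Disagreements:** the wrist camera read about 2 to 3 mm high along the box's y, within the stated calibration. A raw pixel comparison around the left tumbler gave an average difference of about 9 grey levels. I took that to be picture noise and shadow, but did not check it further.

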